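# Start up the carving bench at its push switches

## Robot

A 7-joint arm with a two-finger parallel gripper is mounted at the origin on the work surface. World frame = base frame: x ahead of the robot, y to its left, z up, the work surface at z = 0. Lengths are in m, angles in rad, forces in N, time in s.
With the tool pointing down it reaches from about 0.425 to 0.875 m from the base axis. Payload 4.7 kg.
Tool frame: the origin (TCP) lies where the fingers leave the gripper's body, on its centre line; the fingertips stand 70 mm ahead of it and the grasp point (between the pads) lies 51 mm ahead of it; z points along the fingers, y is the line along which they close (so a half turn about z gives the same grasp; the last joint's range is limited). The gripper opens to 87 mm and grips with 3 to 60 N. Pads are 19 mm wide; open, the fingers measure 117 mm over their backs; the gripper's body (75 mm by 190 mm) begins 51 mm behind the grasp point.
Start: joints at [-1.308, 0.321, -0.07, 1.45, 0.023, 1.371, -0.057], TCP at [0.16, 0.63, 0.292] pointing down, gripper open.
Joint ranges: [-2.86, 2.86], [-0.3, 2.09], [-1.38, 1.24], [0.06, 2.45], [-1.56, 4.7], [0.09, 2.05], [-2.69, 2.69]. Speed limits (rad/s): [2.57, 2.57, 3.14, 3.14, 3.14, 3.14, 3.14].

## Interface

Orientations are given as a rotation vector (axis times angle).
In Python, from bench import ctrl gives the robot as it stands.
- The arm moves only by the tool play_rows, never from a script. Its argument "increments" is a list that holds one entry, the list of rows, each a list of 7 numbers: the shift along the tool's x, y, z as a fraction of full scale, then the turn, a rotation vector about the tool's x, y, z as a fraction of full scale, then the gripper command: -1 is shut, 1 is fully open, values between are in proportion. A call has 1 to 8 rows; each row is the pose to reach, as a shift and turn from the pose commanded when the call began, along the tool's axes at that moment; what a row does not reach only later rows make up. Full scale, the value 1, is 0.1 m for a shift and 90 degrees for a turn. A row lasts 1/10 s, in which the tool goes at most 50 mm and 8.59 degrees, less where a joint would pass 70% of its speed; a pose out of reach is approached as far as the arm can. A call with a number of a shift or a turn outside -1 to 1 is refused whole. A call with a gripper value outside its range is refused whole. The fingers move at their own pace and stop on an object; "squeeze" is the grip in N (left out, the last holds). Time passes only in rows, so rows that repeat a pose let the fingers close. It gives the time, the measured TCP pose, the force, the opening and the grip force at its end, in the units of the state.
- ctrl.get_state(): the state, without advancing time (a new reading comes with each control period).
- ctrl.get_image(name): name is "scene" or "top" or "wrist"; returns the picture (420x560x3 uint8, red, green, blue); there is no depth.
- ctrl.get_calibration(name): a dict with "vertical_fov" (degrees; the focal length in pixels is half the picture's height over the tangent of half this angle, whatever the lens; pixels are square), "cx", "cy" (the principal point, pixels), "dist_coeffs" ([k1, k2, p1, p2, k3] as OpenCV has them; the pictures are not rectified), "R" (3x3) and "t" (3): a world point X has camera coordinates R X + t; the wrist camera has in their place "T_tool_cam" (4x4, takes a point from camera to tool coordinates, whose origin is the TCP and whose axes are the flange's). Camera axes: x right, y down, z forward; pixel columns grow to the right and rows downward; lengths in m; the calibration is good to about 2 mm. A picture is of the moment at which its call begins: read the wrist's pose just before it. get_calibration takes no time and is no camera call.
- ctrl.close_job(): hands the job in; it is judged then, once.
The state is a dict: "time": time; "joint_positions": joint angles; "qd": joint speeds; "joint_torque": joint torques, N m; "position": TCP position; "tool_rot": TCP orientation; "ft_force": force on the tool from outside, world axes, zero at the start; "torque": the same for the moment, N m; "grip_width": opening from 0.0 (shut) to 1.0 (fully open); "grip_force": force on a finger pad.
Only numpy, scipy, OpenCV 4.12 (cv2) and the standard library are available. Lean on these libraries where they do the work, as an engineer would, in place of code of your own. Each camera call takes 0.05 s, during which the arm holds its last target. There are 200 camera calls.

## Task

Start up the carving bench by lightly pressing the keys of three push switches with the fingertips, in this order: the large round one (dust extractor), then the square one (work lamp), then the long one (rotary carver); push each key more than half-way down, where it stays by itself, and come away. Only press, gently: do not pick up, tip or shove the switches, leave the small round switch (band saw) alone, and do not disturb the tools and glue bottle around them.

Things in the scene. Friction and masses are not known exactly. Their poses are not given: they have to be found in the camera images.
- round_switch: The large round switch: grey round housing 74 mm across with a black round key 52 mm across on top. Loose on the bench on rubber feet (0.35 kg or so). The housing is 30 mm high, z up; origin at the centre of its underside. The four switches differ only in shape and size.
- round_top (a point): Centre of the flat top of the round switch's key. It stands 44 mm above the bench with the key fully up and 32 mm (2 mm above the housing) with it fully down; it moves with the key.
- round_key (a joint): Key travel in m: 0 fully up, 0.012 fully down; starts at 0 to 0.0015. It moves straight down, yields at about 3.5 N rising to about 5.5 N at the bottom stop, and stays at the depth where it is left (no spring-back).
- square_switch: The square switch: grey housing 68 x 68 mm with a black key 46 x 46 mm on top. Loose on the bench on rubber feet (0.35 kg or so). The housing is 30 mm high, z up; origin at the centre of its underside. The four switches differ only in shape and size.
- square_top (a point): Centre of the flat top of the square switch's key. It stands 44 mm above the bench with the key fully up and 32 mm (2 mm above the housing) with it fully down; it moves with the key.
- square_key (a joint): Key travel in m: 0 fully up, 0.012 fully down; starts at 0 to 0.0015. It moves straight down, yields at about 3.5 N rising to about 5.5 N at the bottom stop, and stays at the depth where it is left (no spring-back).
- long_switch: The long switch: grey oblong housing 52 mm (its x) by 112 mm (its y) with a black key 32 x 88 mm on top. Loose on the bench on rubber feet (0.4 kg or so). The housing is 30 mm high, z up; origin at the centre of its underside. The four switches differ only in shape and size.
- long_top (a point): Centre of the flat top of the long switch's key. It stands 44 mm above the bench with the key fully up and 32 mm (2 mm above the housing) with it fully down; it moves with the key.
- long_key (a joint): Key travel in m: 0 fully up, 0.012 fully down; starts at 0 to 0.0015. It moves straight down, yields at about 3.5 N rising to about 5.5 N at the bottom stop, and stays at the depth where it is left (no spring-back).
- small_switch: The small round switch, to be left alone: grey round housing 48 mm across with a black round key 30 mm across on top. Loose on the bench on rubber feet (0.2 kg or so). The housing is 30 mm high, z up; origin at the centre of its underside. The four switches differ only in shape and size.
- small_top (a point): Centre of the flat top of the small round switch's key. It stands 44 mm above the bench with the key fully up and 32 mm (2 mm above the housing) with it fully down; it moves with the key.
- small_key (a joint): Key travel in m: 0 fully up, 0.012 fully down; starts at 0 to 0.0015. It moves straight down, yields at about 3.5 N rising to about 5.5 N at the bottom stop, and stays at the depth where it is left (no spring-back).
- chisel: Loose carving chisel lying on the bench, 260 mm long along its x (blade to +x), handle 26 mm thick; origin under its middle, on the bench. A bystander.
- glue: Loose glue bottle standing upright, 56 mm across, 125 mm high; origin at the centre of its underside. A bystander.
- mallet: Loose wooden mallet lying on its head: head 75 x 120 x 75 mm high centred 100 mm along +x of its origin, handle reaching 130 mm to -x of it; origin at bench height. A bystander.
- sander: Loose cork sanding block, 60 mm (x) by 110 mm (y), 42 mm high; origin at the centre of its underside. A bystander.
There are look-alikes about, which are no part of the job. Leave any blue, purple or red look-alike of the long_switch alone.

How it is judged:
On the way, in this order (a step that is already met when the one before it is completed fails the run):
1. the large round switch's key is more than half-way down, no robot part touching that switch any more (value of joint round_key above 0.006 m and contact force between each of the fingers, the arm and round_switch below 0.05 N), for 0.1 s.
2. the square switch's key is more than half-way down, no robot part touching that switch any more (value of joint square_key above 0.006 m and contact force between each of the fingers, the arm and square_switch below 0.05 N), for 0.1 s.
3. the long switch's key is more than half-way down, no robot part touching that switch any more (value of joint long_key above 0.006 m and contact force between each of the fingers, the arm and long_switch below 0.05 N), for 0.1 s.
At the end, for the whole second after the job is handed in: The large round, square and long keys are each pushed in by more than 6 mm of their 12 mm, the small round key by less than 3 mm; all four switches stand upright (within 0.1 rad), at rest, within 25 mm of where they stood; chisel, bottle, mallet and sanding block within 25 mm of where they were (value of joint each of round_key, square_key, long_key above 0.006 m and value of joint small_key below 0.003 m and angle between each of round_switch, square_switch, long_switch, small_switch's own z axis and vertical below 0.1 rad and distance of each of round_switch, square_switch, long_switch, small_switch, chisel, glue, mallet, sander from where it was at the start of the episode below 0.025 m and linear speed of each of round_switch, square_switch, long_switch, small_switch below 0.02 m/s); the robot touches nothing.
It fails at once if the square key is pushed half-way down before the large round one, or the long key before the square one ((value of joint square_key above 0.006 m and not (value of joint round_key above 0.006 m)) or (value of joint long_key above 0.006 m and not (value of joint square_key above 0.006 m))).
It fails at once if the small round switch is touched with more than 2 N or its key is pushed in by 3 mm or more (value of joint small_key above 0.003 m or contact force between any of the fingers, the arm and small_switch above 2 N).
It fails at once if one of the three switches is pressed or squeezed with more than 25 N (contact force between any of the fingers, the arm and round_switch above 25 N or contact force between any of the fingers, the arm and square_switch above 25 N or contact force between any of the fingers, the arm and long_switch above 25 N).
It fails at once if a switch is lifted by more than 8 mm, tipped by more than 0.25 rad or shoved by more than 25 mm (height (world z) of any of round_switch, square_switch, long_switch, small_switch above 0.008 m or angle between any of round_switch, square_switch, long_switch, small_switch's own z axis and vertical above 0.25 rad or distance of any of round_switch, square_switch, long_switch, small_switch from where it was at the start of the episode above 0.025 m).
It fails at once if the chisel, glue bottle, mallet or sanding block is moved by more than 25 mm (distance of any of chisel, glue, mallet, sander from where it was at the start of the episode above 0.025 m).
It also fails if it takes over 54 s, if anything falls off the work surface, if the arm or the gripper's body presses on something with over 40 N, if the wrist force passes 120 N, or if a joint passes its speed limit or range.

## Working session

There is one attempt and no reset: what is moved stays moved. The work goes in short steps, Python scripts to look and compute and a tool call to move; the robot and the scene stay as the last step left them, time stands still between calls to the robot, and variables do not carry over. Pictures are saved under pics/ and viewed, at most 10 in all, crops included, and the job is handed in when it is done.

Besides the shell and the picture viewer there is one more tool, called by a JSON object that holds its "method" and its "body". play_rows: Moves the arm, as the interface text tells. Shift numbers are shares of 0.1 m and turn numbers shares of 90 degrees, none past 1 either way. Its arguments: {"type":"object","properties":{"increments":{"type":"array"},"squeeze":{"type":"number"}},"required":["increments"]}

```bash
mkdir -p pics; cat > h.py <<'E'
import numpy as np, cv2
from bench import ctrl
from scipy.spatial.transform import Rotation as Rn
def cal(name, st=None):
    c=ctrl.get_calibration(name); f=210/np.tan(np.radians(c["vertical_fov"])/2)
    K=np.array([[f,0,c["cx"]],[0,f,c["cy"]],[0,0,1.]])
    if "R" in c: R,t=np.array(c["R"]),np.array(c["t"])
    else:
        T=np.eye(4);T[:3,:3]=Rn.from_rotvec(st["tool_rot"]).as_matrix();T[:3,3]=st["position"]
        M=np.linalg.inv(T@np.array(c["T_tool_cam"]));R,t=M[:3,:3],M[:3,3]
    return K,np.array(c["dist_coeffs"],float),R,t
def to_world(px,z,C):
    K,d,R,t=C; n=cv2.undistortPoints(np.array(px,float).reshape(-1,1,2),K,d).reshape(-1,2)
    o=-R.T@t; r=np.c_[n,np.ones(len(n))]@R
    return o+r*((z-o[2])/r[:,2])[:,None]
def to_px(X,C):
    K,d,R,t=C; return cv2.projectPoints(np.array(X,float).reshape(-1,1,3),cv2.Rodrigues(R)[0],t,K,d)[0].reshape(-1,2)
def snap(name,fn):
    im=ctrl.get_image(name)[:,:,::-1].copy(); cv2.imwrite(f"pics/{fn}.png",im); return im
E
python3 - <<'E'
from h import *
s=ctrl.get_state();print(s["time"],s["position"],s["tool_rot"],s["ft_force"],s["grip_width"])
snap("top","top0");snap("scene","scene0")
C=cal("top");print(C)
E
```

```text
0.0 [0.16001438 0.62957931 0.29118876] [-3.89729096e-01 -3.11721714e+00  2.89836708e-03] [ 1.02597799 -0.05840043  0.08916165] 0.9971398334827585
(array([[500.47655216,   0.        , 290.0498718 ],
       [  0.        , 500.47655216, 207.77068317],
       [  0.        ,   0.        ,   1.        ]]), array([-0.0207379,  0.       ,  0.       ,  0.       ,  0.       ]), array([[-0.02341492, -0.99944373, -0.02374792],
       [-0.98453305,  0.02717812, -0.17307811],
       [ 0.17362726,  0.019328  , -0.98462176]]), array([-0.04638048,  0.52996282,  1.1242664 ]))
```

View pics/top0.png

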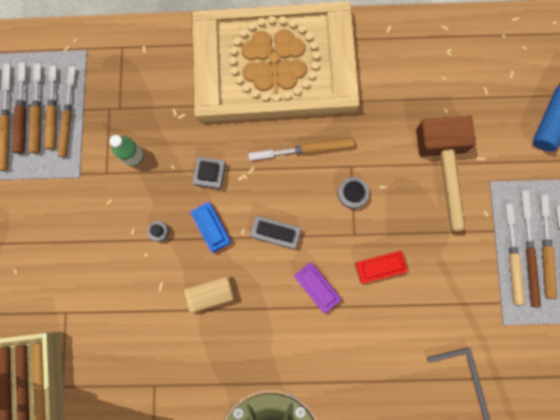

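View pics/scene0.png

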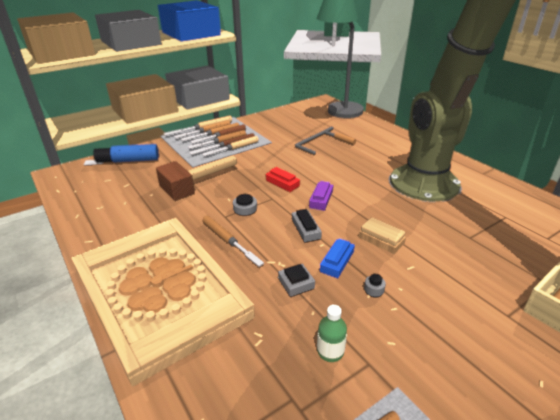

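The top view shows the large round switch at (354,193), the small round one at (158,231), the square one at (209,172) and the grey long one at (276,232). The look-alikes are blue (211,228), purple (318,288) and red (381,267). The scene picture shows the same layout with the arm base at the right. I choose the three grey switches with black keys, then measure the keys and check them in one close crop.

```bash
python3 - <<'E'
from h import *
im=cv2.imread("pics/top0.png"); C=cal("top"); 
m=(im.max(2)<60).astype(np.uint8)
n,l,stt,c=cv2.connectedComponentsWithStats(m)
big=cv2.resize(im[130:310,140:420],None,fx=2.8,fy=2.8,interpolation=cv2.INTER_CUBIC)
for nm,p in dict(round=(354,191),square=(209,172),long=(276,231),small=(158,230)).items():
    y0,x0=p[1]-25,p[0]-30; sub=l[y0:y0+50,x0:x0+60]; ids=[i for i in np.unique(sub) if i]
    i=max(ids,key=lambda i:stt[i,4]); ys,xs=np.where(l==i)
    # precise: world coords of all pixels at z .0435
    W=to_world(np.c_[xs,ys],.0435,C)[:,:2]
    r=cv2.minAreaRect((W*1000).astype(np.float32))
    print(nm,stt[i,4],c[i],W.mean(0).round(4),"rect",np.round(r[0],1),np.round(r[1],1),round(r[2],1), "R",np.hypot(*W.mean(0)).round(3))
    q=(to_px(np.c_[cv2.boxPoints(r)/1000,[.0435]*4],C)-[140,130]+.5)*2.8
    cv2.polylines(big,[q.astype(int)],True,(0,255,255),1)
for nm,p in dict(chisel=(300,150),glue=(120,140),mallethead=(446,137),sander=(209,295),blue=(211,228),purple=(318,288)).items():
    print(nm,to_world([p],.03,C)[0].round(3))
cv2.imwrite("pics/crop.png",big)
s=ctrl.get_state();print(Rn.from_rotvec(s["tool_rot"]).as_matrix().round(4))
E
```

```text
round 285 [353.79649123 191.27368421] [ 0.5642 -0.2105] rect [ 564.4 -210.4] [43.2 42.5] 43.4 R 0.602
square 54 [214.42592593 172.05555556] [0.6203 0.1183] rect [619.5 121.3] [17.4 37.3] 85.6 R 0.632
long 254 [278.19685039 231.81102362] [ 0.4731 -0.0309] rect [473.6 -25.5] [77.8 25.1] 73.8 R 0.474
small 30 [159.66666667 231.2       ] [0.4817 0.2467] rect [481.9 246.5] [10.6 19.5] 81.7 R 0.541
chisel [ 0.672 -0.087  0.03 ]
glue [0.712 0.354 0.03 ]
mallethead [ 0.695 -0.441  0.03 ]
sander [0.332 0.132 0.03 ]
blue [0.488 0.128 0.03 ]
purple [ 0.342 -0.12   0.03 ]
[[-9.692e-01  2.462e-01 -3.000e-04]
 [ 2.462e-01  9.692e-01 -1.700e-03]
 [-1.000e-04 -1.700e-03 -1.000e+00]]
```

View pics/crop.png

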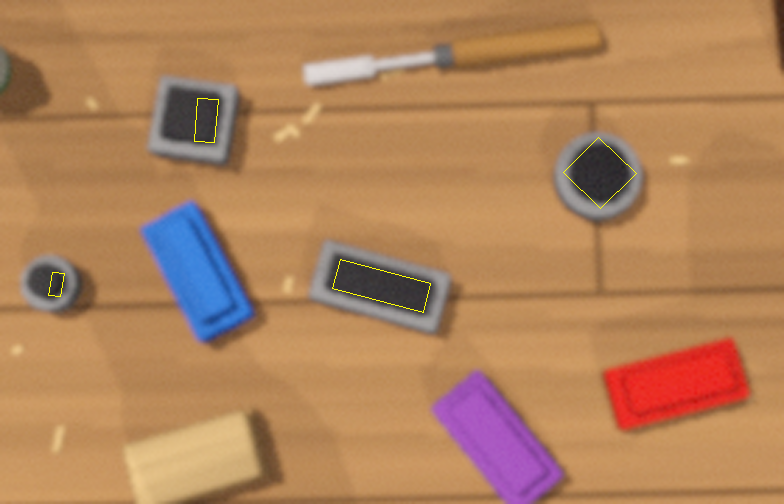

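```bash
python3 - <<'E'
from h import *
im=cv2.imread("pics/top0.png"); C=cal("top"); 
for th in (75,90):
  a=im.astype(int); m=((im.max(2)<th)&(a.max(2)-a.min(2)<25)).astype(np.uint8)
  n,l,stt,c=cv2.connectedComponentsWithStats(m)
  for nm,p in dict(round=(354,191),square=(209,172),long=(276,231),small=(158,230)).items():
    i=l[p[1],p[0]]
    if not i: print(nm,"none");continue
    ys,xs=np.where(l==i)
    W=to_world(np.c_[xs,ys],.0435,C)[:,:2]
    r=cv2.minAreaRect((W*1000).astype(np.float32))
    print(th,nm,stt[i,4],W.mean(0).round(4),"rect",np.round(r[0],1),np.round(r[1],1),round(r[2],1))
E
```

```text
75 round 325 [ 0.5639 -0.2106] rect [ 564.3 -210.4] [46.6 45.9] 43.4
75 square 316 [0.6229 0.1331] rect [622.9 133.1] [44.8 42.1] 81.0
75 long 430 [ 0.4741 -0.0244] rect [474.  -24.2] [84.2 28.5] 73.6
75 small 93 [0.484  0.2533] rect [483.6 253.1] [24.2 21.2] 88.5
90 round 353 [ 0.5641 -0.2108] rect [ 564.9 -211. ] [46.9 48.2] 87.6
90 square 345 [0.6234 0.1335] rect [623.7 133.2] [46.7 44.2] 81.0
90 long 470 [ 0.4743 -0.0246] rect [474.1 -24.5] [86.6 30.1] 73.5
90 small 117 [0.4842 0.2538] rect [484.8 254.2] [29.1 24.5] 44.9
```

{"method": "play_rows", "body": {"increments": [[[-0.5,-0.5,0,0,0,0,-1],[-1,-1,0,0,0,0,-1],[-1,-1,0,0,0,0,-1]]]}}

```text
time: 0.4
position: [0.2338, 0.506, 0.2915]
tool_rot: [0.391, 3.117, -0.003]
ft_force: [0.3, 0.4, 0.7]
grip_width: 0.809
grip_force: 0.0
```

{"method": "play_rows", "body": {"increments": [[[-0.4,-0.4,0,0,0,0,-1],[-0.8,-0.8,0,0,0,0,-1],[-1,-1,0,0,0,0,-1]]]}}

```text
time: 0.7
position: [0.3059, 0.3841, 0.292]
tool_rot: [0.392, 3.117, -0.001]
ft_force: [0.3, -0.6, -1.0]
grip_width: 0.54
grip_force: 0.0
```

{"method": "play_rows", "body": {"increments": [[[-0.4,-0.4,0,0,0,0,-1],[-0.8,-0.8,0,0,0,0,-1],[-1,-1,0,0,0,0,-1]]]}}

```text
time: 1.0
position: [0.378, 0.2625, 0.2921]
tool_rot: [0.392, 3.117, -0.0]
ft_force: [1.0, 0.3, -0.4]
grip_width: 0.265
grip_force: 0.0
```

{"method": "play_rows", "body": {"increments": [[[-0.4,-0.4,0,0,0,0,-1],[-0.8,-0.8,0,0,0,0,-1],[-1,-1,0,0,0,0,-1]]]}}

```text
time: 1.3
position: [0.4501, 0.1409, 0.2922]
tool_rot: [0.392, 3.117, 0.0]
ft_force: [1.1, -0.3, 0.5]
grip_width: 0.027
grip_force: 0.0
```

{"method": "play_rows", "body": {"increments": [[[-0.4,-0.4,0,0,0,0,-1],[-0.8,-0.8,0,0,0,0,-1],[-1,-1,0,0,0,0,-1],[-1,-1,0,0,0,0,-1]]]}}

```text
time: 1.7
position: [0.5232, 0.0155, 0.2922]
tool_rot: [0.405, 3.114, -0.005]
ft_force: [0.3, -0.5, 1.2]
grip_width: 0.005
grip_force: 0.0
```

{"method": "play_rows", "body": {"increments": [[[-0.2,-0.4,0,0,0,0,-1],[-0.4,-0.8,0.2,0,0,0,-1],[-0.48,-1,0.5,0,0,0,-1]]]}}

```text
time: 2.0
position: [0.5446, -0.0903, 0.2433]
tool_rot: [0.395, 3.112, -0.002]
ft_force: [0.9, -0.3, -1.1]
grip_width: 0.003
grip_force: 0.0
```

{"method": "play_rows", "body": {"increments": [[[-0.2,-0.4,0.2,0,0,0,-1],[-0.4,-0.8,0.5,0,0,0,-1],[-0.48,-1,0.8,0,0,0,-1],[-0.48,-1,0.8,0,0,0,-1],[-0.48,-1,0.8,0,0,0,-1]]]}}

```text
time: 2.5
position: [0.5647, -0.1947, 0.1611]
tool_rot: [-0.391, -3.114, -0.001]
ft_force: [0.9, -0.0, 0.4]
grip_width: 0.008
grip_force: 0.0
```

```bash
cat > go.py <<'E'
import sys
from h import *
s=ctrl.get_state(); tgt=np.array(eval(sys.argv[1]))
M=Rn.from_rotvec(s["tool_rot"]).as_matrix()
print(s["time"],s["position"].round(4),"z",M[:,2].round(4),"yaw y",np.degrees(np.arctan2(M[1,1],M[0,1])).round(1),"F",s["ft_force"].round(2),"shift/0.1:",(M.T@(tgt-s["position"])*10).round(3))
E
python3 go.py "[0.564,-0.211,0.16]"
```

```text
2.5 [ 0.5647 -0.1947  0.1611] z [-2.6e-03  8.0e-04 -1.0e+00] yaw y 75.7 F [ 0.91 -0.05  0.38] shift/0.1: [-0.033 -0.16   0.011]
```

{"method": "play_rows", "body": {"increments": [[[-0.03,-0.16,0,0,0,0,-1],[-0.03,-0.16,0,0,0,0,-1],[-0.03,-0.16,0,0,0,0,-1]]]}}

```text
time: 2.8
position: [0.5651, -0.21, 0.1634]
tool_rot: [0.388, 3.116, 0.002]
ft_force: [-0.4, 0.3, -0.3]
grip_width: 0.003
grip_force: 0.0
```

```bash
python3 go.py "[0.564,-0.211,0.122]"; python3 - <<'E'
from h import *
s=ctrl.get_state(); im=snap("wrist","w1"); C=cal("wrist",s)
a=np.linspace(0,6.283,40)
p=to_px(np.c_[.564+.026*np.cos(a),-.211+.026*np.sin(a),0*a+.0435],C)
cv2.polylines(im,[p.astype(int)],True,(0,255,255),1)
tip=s["position"]+Rn.from_rotvec(s["tool_rot"]).as_matrix()@[0,0,.07]
q=to_px([tip],C)[0]; print(q,tip); cv2.circle(im,tuple(int(v) for v in q),4,(0,0,255),1)
cv2.imwrite("pics/w1o.png",im)
E
```

```text
2.8 [ 0.5651 -0.21    0.1634] z [ 0.002  0.001 -1.   ] yaw y 75.8 F [-0.37  0.35 -0.34] shift/0.1: [ 0.009 -0.013  0.414]
[282.52025908 263.53351322] [ 0.56528748 -0.209939    0.09338697]
```

View pics/w1o.png

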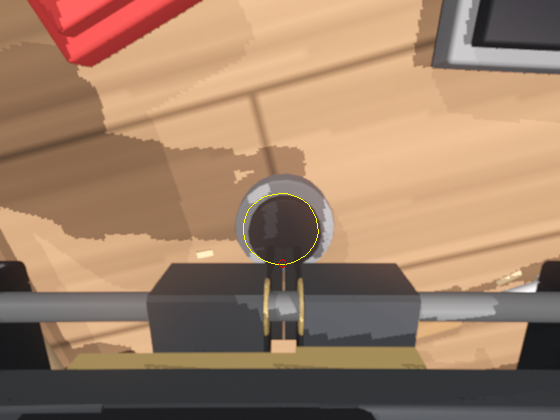

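The wrist view shows the fingertips at (282,263) over the round switch. The predicted outline is within about 3 px of the real key at (282,230). I'm descending now.

{"method": "play_rows", "body": {"increments": [[[0.01,-0.01,0.25,0,0,0,-1],[0.01,-0.01,0.4,0,0,0,-1],[0.01,-0.01,0.46,0,0,0,-1],[0.01,-0.01,0.49,0,0,0,-1],[0.01,-0.01,0.51,0,0,0,-1],[0.01,-0.01,0.53,0,0,0,-1],[0.01,-0.01,0.55,0,0,0,-1],[0.01,-0.01,0.55,0,0,0,-1]]]}}

```text
time: 3.65
position: [0.5635, -0.2121, 0.1076]
tool_rot: [0.39, 3.116, 0.001]
ft_force: [-1.9, 0.7, 2.4]
grip_width: 0.006
grip_force: 1.5
```

```bash
python3 go.py "[0.564,-0.211,0.104]"
```

```text
3.65 [ 0.5635 -0.2121  0.1076] z [ 9.e-04  2.e-04 -1.e+00] yaw y 75.7 F [-1.87  0.7   2.43] shift/0.1: [-0.002  0.012  0.036]
```

{"method": "play_rows", "body": {"increments": [[[0,0,0.015,0,0,0,-1],[0,0,0.03,0,0,0,-1],[0,0,0.04,0,0,0,-1],[0,0,0.04,0,0,0,-1]]]}}

```text
time: 4.05
position: [0.5635, -0.2121, 0.1033]
tool_rot: [0.389, 3.117, 0.0]
ft_force: [0.6, 1.1, 3.8]
grip_width: 0.007
grip_force: 1.9
```

```bash
python3 go.py "[0.564,-0.211,0.102]"
```

```text
4.05 [ 0.5635 -0.2121  0.1033] z [ 8.e-04 -0.e+00 -1.e+00] yaw y 75.8 F [0.59 1.07 3.76] shift/0.1: [-0.002  0.012  0.013]
```

{"method": "play_rows", "body": {"increments": [[[0,0,-0.3,0,0,0,-1],[0,0,-0.7,0,0,0,-1],[0,0,-0.8,0,0,0,-1],[0,0,-0.8,0,0,0,-1]]]}}

```text
time: 4.45
position: [0.564, -0.2131, 0.1847]
tool_rot: [0.39, 3.113, -0.001]
ft_force: [-0.1, -0.0, -0.7]
grip_width: 0.006
grip_force: 0.0
```

```bash
python3 go.py "[0.623,0.133,0.18]"; python3 - <<'E'
from h import *
im=snap("wrist","w2"); 
cv2.imwrite("pics/w12.png",np.hstack([cv2.imread("pics/w1.png")[150:320,180:390],im[150:320,180:390]]))
E
```

```text
4.45 [ 0.564  -0.2131  0.1847] z [ 0.0037 -0.0013 -1.    ] yaw y 75.7 F [-0.13 -0.01 -0.67] shift/0.1: [0.282 3.5   0.045]
```

View pics/w12.png

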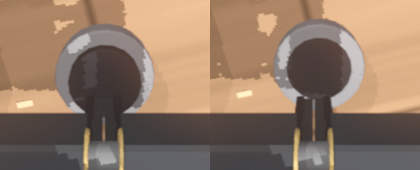

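The pair shows the round key before (left, raised) and after (right, sunk flat into the housing ring), so it is down. On to the square switch.

{"method": "play_rows", "body": {"increments": [[[0.03,0.4,0,0,0,0,-1],[0.06,0.8,0,0,0,0,-1],[0.08,1,0,0,0,0,-1]]]}}

```text
time: 4.8
position: [0.5796, -0.1087, 0.1806]
tool_rot: [-0.383, -3.114, -0.002]
ft_force: [0.4, 0.4, -0.5]
grip_width: 0.007
grip_force: 0.0
```

{"method": "play_rows", "body": {"increments": [[[0.03,0.4,0,0,0,0,-1],[0.06,0.8,0,0,0,0,-1],[0.08,1,0,0,0,0,-1]]]}}

```text
time: 5.1
position: [0.5962, -0.0095, 0.1806]
tool_rot: [-0.382, -3.115, -0.001]
ft_force: [0.7, 0.0, -0.8]
grip_width: 0.005
grip_force: 0.0
```

{"method": "play_rows", "body": {"increments": [[[0.03,0.4,0,0,0,0,-1],[0.06,0.8,0,0,0,0,-1],[0.08,1,0,0,0,0,-1]]]}}

```text
time: 5.4
position: [0.6127, 0.0894, 0.1804]
tool_rot: [-0.382, -3.115, -0.001]
ft_force: [0.1, 0.7, -0.5]
grip_width: 0.002
grip_force: 0.0
```

{"method": "play_rows", "body": {"increments": [[[0.02,0.3,0.1,0,0,0,-1],[0.04,0.5,0.2,0,0,0,-1],[0.04,0.5,0.2,0,0,0,-1],[0.04,0.5,0.2,0,0,0,-1]]]}}

```text
time: 5.8
position: [0.6214, 0.1331, 0.1616]
tool_rot: [-0.389, -3.115, 0.004]
ft_force: [-0.4, -0.3, -0.6]
grip_width: 0.008
grip_force: 0.0
```

```bash
python3 go.py "[0.623,0.133,0.1085]"; python3 - <<'E'
from h import *
s=ctrl.get_state(); im=snap("wrist","w3"); C=cal("wrist",s)
u=np.array([[1,1],[1,-1],[-1,-1],[-1,1]])*.023; a=np.radians(-9); u=u@np.array([[np.cos(a),np.sin(a)],[-np.sin(a),np.cos(a)]])
p=to_px(np.c_[u+[.623,.133],[.0435]*4],C)
cv2.polylines(im,[p.astype(int)],True,(0,255,255),1)
cv2.imwrite("pics/w3o.png",im)
E
```

```text
5.8 [0.6214 0.1331 0.1616] z [-0.0026 -0.0022 -1.    ] yaw y 75.8 F [-0.35 -0.35 -0.55] shift/0.1: [-0.017  0.004  0.531]
```

View pics/w3o.png

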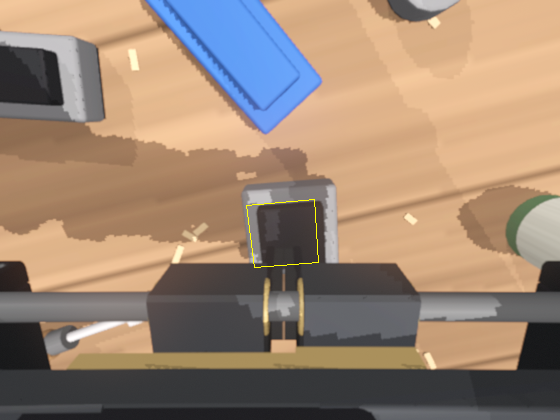

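The wrist view shows the square key centred about (291,232), roughly 8 px (5 mm) to +y of the prediction; blue block and glue are clear. I shift 4 mm and press.

{"method": "play_rows", "body": {"increments": [[[-0.01,0.04,0.25,0,0,0,-1],[-0.01,0.04,0.4,0,0,0,-1],[-0.01,0.04,0.45,0,0,0,-1],[-0.01,0.04,0.47,0,0,0,-1],[-0.01,0.04,0.49,0,0,0,-1],[-0.01,0.04,0.51,0,0,0,-1],[-0.01,0.04,0.53,0,0,0,-1],[-0.01,0.04,0.53,0,0,0,-1]]]}}

```text
time: 6.65
position: [0.6247, 0.1374, 0.111]
tool_rot: [0.39, 3.116, 0.001]
ft_force: [-0.6, -2.0, 2.8]
grip_width: 0.006
grip_force: 1.4
```

```bash
python3 go.py "[0.623,0.137,0.1035]"
```

```text
6.65 [0.6247 0.1374 0.111 ] z [ 1.4e-03  3.0e-04 -1.0e+00] yaw y 75.7 F [-0.57 -1.98  2.81] shift/0.1: [ 0.015 -0.008  0.075]
```

{"method": "play_rows", "body": {"increments": [[[0,0,0.02,0,0,0,-1],[0,0,0.04,0,0,0,-1],[0,0,0.06,0,0,0,-1],[0,0,0.075,0,0,0,-1],[0,0,0.075,0,0,0,-1]]]}}

```text
time: 7.15
position: [0.6246, 0.1375, 0.1028]
tool_rot: [0.39, 3.116, 0.0]
ft_force: [1.5, -1.4, 2.8]
grip_width: 0.006
grip_force: 1.6
```

{"method": "play_rows", "body": {"increments": [[[0,0,-0.3,0,0,0,-1],[0,0,-0.7,0,0,0,-1],[0,0,-0.8,0,0,0,-1],[0,0,-0.8,0,0,0,-1]]]}}

```text
time: 7.55
position: [0.6247, 0.1382, 0.1841]
tool_rot: [0.389, 3.115, 0.003]
ft_force: [-0.5, 0.6, 0.5]
grip_width: 0.009
grip_force: 0.0
```

```bash
python3 go.py "[0.475,-0.0245,0.165]"; python3 - <<'E'
from h import *
im=snap("wrist","w4"); 
cv2.imwrite("pics/w34.png",np.hstack([cv2.imread("pics/w3.png")[150:320,180:390],im[150:320,180:390]]))
E
```

```text
7.55 [0.6247 0.1382 0.1841] z [ 0.0024  0.0016 -1.    ] yaw y 75.8 F [-0.53  0.65  0.46] shift/0.1: [ 1.052 -1.945  0.185]
```

View pics/w34.png

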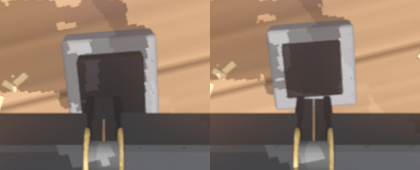

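The right half shows the square key sunk and centred in its housing, unlike the raised key at left, so it is down. Next is the grey long switch.

{"method": "play_rows", "body": {"increments": [[[0.2,-0.4,0,0,0,0,-1],[0.4,-0.8,0,0,0,0,-1],[0.55,-1,0,0,0,0,-1]]]}}

```text
time: 7.9
position: [0.5428, 0.0507, 0.18]
tool_rot: [-0.394, -3.112, 0.005]
ft_force: [0.4, -0.9, -0.9]
grip_width: 0.01
grip_force: 0.0
```

{"method": "play_rows", "body": {"increments": [[[0.2,-0.4,0,0,0,0,-1],[0.4,-0.8,0.1,0,0,0,-1],[0.5,-0.95,0.2,0,0,0,-1],[0.5,-0.95,0.2,0,0,0,-1],[0.5,-0.95,0.2,0,0,0,-1]]]}}

```text
time: 8.4
position: [0.4737, -0.0249, 0.1616]
tool_rot: [-0.389, -3.116, 0.0]
ft_force: [-0.1, 0.4, 0.3]
grip_width: 0.004
grip_force: 0.0
```

```bash
python3 go.py "[0.475,-0.0245,0.1095]"; python3 - <<'E'
from h import *
s=ctrl.get_state(); im=snap("wrist","w5"); C=cal("wrist",s)
b=cv2.boxPoints(((.4745,-.0245),(.088,.032),73.6))
p=to_px(np.c_[b,[.0435]*4],C)
cv2.polylines(im,[p.astype(int)],True,(0,255,255),1)
cv2.imwrite("pics/w5o.png",im)
E
```

```text
8.4 [ 0.4737 -0.0249  0.1616] z [-1.8e-03  2.0e-04 -1.0e+00] yaw y 75.8 F [-0.06  0.44  0.28] shift/0.1: [-0.013  0.008  0.521]
```

View pics/w5o.png

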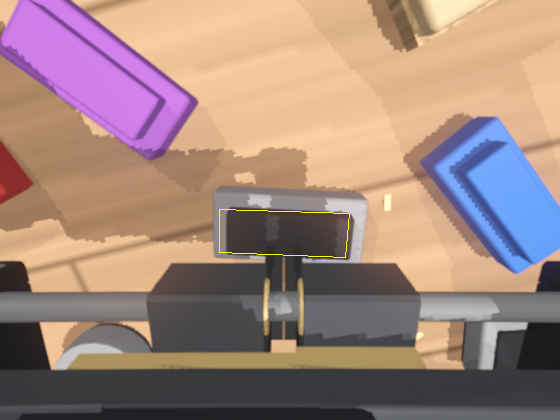

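The wrist view shows the grey long key at about (288,231), within 4 px of the prediction and under the tips. The purple and blue blocks are clear, so I press.

{"method": "play_rows", "body": {"increments": [[[0,0.02,0.25,0,0,0,-1],[0,0.02,0.4,0,0,0,-1],[0,0.02,0.45,0,0,0,-1],[0,0.02,0.47,0,0,0,-1],[0,0.02,0.49,0,0,0,-1],[0,0.02,0.51,0,0,0,-1],[0,0.02,0.53,0,0,0,-1],[0,0.02,0.53,0,0,0,-1]]]}}

```text
time: 9.25
position: [0.4756, -0.0234, 0.1103]
tool_rot: [0.389, 3.116, 0.001]
ft_force: [0.6, 1.1, 2.3]
grip_width: 0.005
grip_force: 1.1
```

```bash
python3 go.py "[0.474,-0.0235,0.103]"
```

```text
9.25 [ 0.4756 -0.0234  0.1103] z [ 1.8e-03  6.0e-04 -1.0e+00] yaw y 75.7 F [0.58 1.15 2.35] shift/0.1: [ 0.015 -0.005  0.073]
```

{"method": "play_rows", "body": {"increments": [[[0,0,0.02,0,0,0,-1],[0,0,0.04,0,0,0,-1],[0,0,0.06,0,0,0,-1],[0,0,0.07,0,0,0,-1],[0,0,0.07,0,0,0,-1]]]}}

```text
time: 9.75
position: [0.4754, -0.0234, 0.1028]
tool_rot: [0.389, 3.116, 0.0]
ft_force: [2.0, 1.4, 3.8]
grip_width: 0.011
grip_force: 1.8
```

{"method": "play_rows", "body": {"increments": [[[0,0,-0.3,0,0,0,-1],[0,0,-0.7,0,0,0,-1],[0,0,-1,0,0,0,-1],[0,0,-1,0,0,0,-1],[0,0,-1,0,0,0,-1]]]}}

```text
time: 10.25
position: [0.4741, -0.0238, 0.2022]
tool_rot: [-0.39, -3.116, -0.0]
ft_force: [-0.4, -0.1, -0.7]
grip_width: 0.005
grip_force: 0.0
```

```bash
python3 - <<'E'
from h import *
im=snap("wrist","w6"); sc=snap("scene","scene1"); 
a=cv2.imread("pics/scene0.png")[150:330,200:420]; b=sc[150:330,200:420]
r=np.hstack([a,b,im[120:300,180:390]]); cv2.imwrite("pics/end.png",r); print(r.shape, ctrl.get_state()["time"])
E
```

```text
(180, 650, 3) 10.35
```

View pics/end.png

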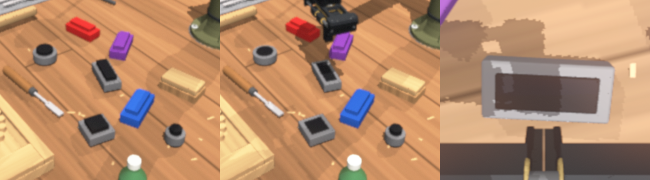

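The before and after scene crops and the wrist crop show the round, square and long keys sunk. The small one is still raised and nothing else has moved. Handing in.

```bash
python3 -c "
from bench import ctrl
print(ctrl.close_job())"
```

```text
the job is handed in; nothing more can be done
None
```

I pressed the round, square and long keys down in that order, each about 11 of 12 mm by fingertip height. The small switch and the bystanders look undisturbed in the pictures. The job is handed in, but no verdict was shown.

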